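Uncap a polishing spindle of unknown thread hand in the bench corner stop

ROBOT

A 6-joint arm with a two-finger parallel gripper is mounted at the origin on a cart in front of the work surface, level with it; the furniture and walls round the work are solid. World frame = base frame: x ahead of the robot, y to its left, z up, the work surface at z = 0. Lengths are in m, angles in rad, forces in N, time in s.
With the tool pointing down it reaches from about 0.35 to 0.85 m from the base axis. Payload 8.1 kg.
Tool frame: the origin (TCP) lies at the very end of the fingers, on their centre line; the grasp point (between the pads) lies 19 mm behind it (arm.pinch_z is the distance from the TCP to the grasp point, in m); z points along the fingers, y is the line along which they close (so a half turn about z gives the same grasp; the last joint's range is limited). The gripper opens to 93 mm and grips with 3 to 60 N. Pads are 15 mm wide; open, the fingers measure 128 mm over their backs; the gripper's body (75 mm by 188 mm) begins 65 mm behind the grasp point.
Start: joints at [-1.235, 0.13, 1.488, -0, 1.523, -0.085], TCP at [0.245, -0.548, 0.219] pointing down, gripper open.
Joint ranges: [-2.96, 2.96], [-0.89, 2.26], [0.02, 2.5], [-1.34, 4.48], [0, 2.73], [-2.66, 2.66]. Speed limits (rad/s): [2.39, 2.39, 2.79, 3.14, 3.14, 3.14].

INTERFACE

Orientations are given as [roll, pitch, yaw] about the fixed x, y, z axes, in that order (R = Rz(yaw) Ry(pitch) Rx(roll)).
In Python, from station import arm, optics, sign_off gives the robot as it stands.
- The arm moves only by the tool arm_command, never from a script. Its argument "increments" is text: rows parted by semicolons, each of 5 numbers parted by spaces: the gripper command: -1 is shut, 1 is fully open, values between are in proportion, then the shift along the tool's x, y, z in cm, then the turn about the tool's z in degrees. In form: gripper x y z yaw; .... A call has 1 to 8 rows; each row is the pose to reach, as a shift and turn from the pose commanded when the call began, along the tool's axes at that moment; what a row does not reach only later rows make up. A row lasts 1/12 s, in which the tool goes at most 41.7 mm and 7.16 degrees, less where a joint would pass 70% of its speed; a pose out of reach is approached as far as the arm can. A call with a gripper value outside its range is refused whole. The fingers move at their own pace and stop on an object; "squeeze" is the grip in N (left out, the last holds). Time passes only in rows, so rows that repeat a pose let the fingers close. It gives the time, the measured TCP pose, the force, the opening and the grip force at its end, in the units of the state.
- arm.get_obs(): the state, without advancing time (a new reading comes with each control period).
- optics.camera(name): name is "scene" or "top" or "wrist"; returns the picture (420x560x3 uint8, red, green, blue); there is no depth.
- optics.camera_model(name): a dict with "camera_matrix" (3x3 intrinsics, pixels), "pose" (4x4, takes a point from camera to world coordinates); the wrist camera has in their place "mount" (4x4, takes a point from camera to tool coordinates, whose origin is the TCP and whose axes are the flange's). Camera axes: x right, y down, z forward; pixel columns grow to the right and rows downward; lengths in m; the calibration is good to about 2 mm. A picture is of the moment at which its call begins: read the wrist's pose just before it. camera_model takes no time and is no camera call.
- sign_off(): hands the job in; it is judged then, once.
The state is a dict: "clock": time; "qpos": joint angles; "qd": joint speeds; "tau": joint torques, N m; "position": TCP position; "eef_rot": TCP orientation; "wrist_force": force on the tool from outside, world axes, zero at the start; "ft_torque": the same for the moment, N m; "gripper_width": finger opening in m; "gripper_force": force on a finger pad.
Only numpy, scipy, OpenCV 4.12 (cv2) and the standard library are available. Lean on these libraries where they do the work, as an engineer would, in place of code of your own. Each camera call takes 0.05 s, during which the arm holds its last target. There are 200 camera calls.

TASK

The two spindle heads belong to the two ends of a polishing machine, so one has an ordinary and the other a reverse thread, and nobody marked which. Push the left one, without lifting it, square and flush into the corner of the wooden stop so that it cannot turn, then feel which way its protective screw cap comes loose, unscrew it and lift it straight off. Finish while holding the cap level in the gripper, well clear above its spindle, with the head still snug in the corner, and leave the other head and everything else alone.

Things in the scene. Friction and masses are not known exactly. Their poses are not given: they have to be found in the camera images.
- corner (a point): inner corner of the wooden corner stop, at bench height. x points away from the robot along the left batten, y to the left along the far batten. The space for the block lies on the -x, -y side: a head seated flush has its centre at x = -45, y = -45 mm of this frame, sides along these axes
- stop: the corner stop, same frame as its corner: two pale battens 36 mm wide, 24 mm high, screwed to the bench at a right angle; the left one reaches 170 mm from the corner towards -x, the far one 240 mm towards -y
- head_a_block (a point): centre (23 mm above the bench) of the square grey block of one of two spindle heads that look alike: 90 x 90 mm, 46 mm high, about 1.2 kg, loose on the bench. x, y axes square to its sides, x within 0.45 rad of the stop's. The left head is the one with larger y at the start; which name is left, and which has the reverse thread, varies; the name tells nothing
- head_a_cap (a point): centre of the round knurled steel screw cap of head_a: 52 mm across, 40 mm high, 0.16 kg, upright on the block's axis. Screwed home, its underside is 48 and its top 88 mm above the bench, its centre 45 mm over the block's centre. z up along the spindle
- head_a_lid: the same cap, origin at the centre of its underside. Coarse two-start thread: the tightening way it stops dead within 15 degrees; the loosening way it turns easily, climbs about 3 mm and is free after 60 degrees (from 65 to 120 degrees of turn it lifts straight off; sooner it cannot be pulled off). The spindle inside is 24 mm long
- head_b_block (a point): centre (23 mm above the bench) of the square grey block of one of two spindle heads that look alike: 90 x 90 mm, 46 mm high, about 1.2 kg, loose on the bench. x, y axes square to its sides, x within 0.45 rad of the stop's. The left head is the one with larger y at the start; which name is left, and which has the reverse thread, varies; the name tells nothing
- head_b_cap (a point): centre of the round knurled steel screw cap of head_b: 52 mm across, 40 mm high, 0.16 kg, upright on the block's axis. Screwed home, its underside is 48 and its top 88 mm above the bench, its centre 45 mm over the block's centre. z up along the spindle
- head_b_lid: the same cap, origin at the centre of its underside. Coarse two-start thread: the tightening way it stops dead within 15 degrees; the loosening way it turns easily, climbs about 3 mm and is free after 60 degrees (from 65 to 120 degrees of turn it lifts straight off; sooner it cannot be pulled off). The spindle inside is 24 mm long
- wrench: open-ended spanner lying flat, 214 mm long, 8 mm thick; origin under its middle; not part of the job
- felt_wheel: grey felt polishing wheel lying flat, 110 mm across, 20 mm thick, 42 mm bore; origin under its centre; not part of the job
- screw_tin: open tin of screws, 65 mm across, 57 mm high; origin under its centre; not part of the job
- masking_tape: roll of masking tape lying flat, 89 mm across, 25 mm high; origin under its centre; not part of the job
There are look-alikes about, which are no part of the job. What is shaped like the part that bears head_b_block but green or purple is not meant.

How it is judged:
On the way, in this order (a step that is already met when the one before it is completed fails the run):
1. the left spindle head stands square and flush in the corner of the stop, its cap still on (each gap under 3 mm, within 2.5 degrees) (((x of head_a_block in the frame of corner between -0.048 and -0.041 m and y of head_a_block in the frame of corner between -0.048 and -0.041 m and angle between the x axis of head_a_block and the x axis of corner, either way round below 0.045 rad and height (world z) of head_a_block below 0.027 m and angle between head_a_block's own z axis and vertical below 0.05 rad and z of head_a_cap in the frame of head_a_block below 0.0485 m) or (x of head_b_block in the frame of corner between -0.048 and -0.041 m and y of head_b_block in the frame of corner between -0.048 and -0.041 m and angle between the x axis of head_b_block and the x axis of corner, either way round below 0.045 rad and height (world z) of head_b_block below 0.027 m and angle between head_b_block's own z axis and vertical below 0.05 rad and z of head_b_cap in the frame of head_b_block below 0.0485 m))), for 0.2 s.
2. with the head still in the corner, the cap has come off the thread (((x of head_a_block in the frame of corner between -0.05 and -0.041 m and y of head_a_block in the frame of corner between -0.05 and -0.041 m and angle between the x axis of head_a_block and the x axis of corner, either way round below 0.07 rad and height (world z) of head_a_block below 0.027 m and angle between head_a_block's own z axis and vertical below 0.05 rad and z of head_a_cap in the frame of head_a_block above 0.06 m) or (x of head_b_block in the frame of corner between -0.05 and -0.041 m and y of head_b_block in the frame of corner between -0.05 and -0.041 m and angle between the x axis of head_b_block and the x axis of corner, either way round below 0.07 rad and height (world z) of head_b_block below 0.027 m and angle between head_b_block's own z axis and vertical below 0.05 rad and z of head_b_cap in the frame of head_b_block above 0.06 m))), for 0.1 s.
At the end, for the whole second after the job is handed in: The gripper holds the left head's cap still, level within 20 degrees, its centre at least 30 mm higher over the block than when screwed on, at most 150 mm aside and not touching the head; the head stands in the corner, each gap under 5 mm, square within 4 degrees (((x of head_a_block in the frame of corner between -0.05 and -0.041 m and y of head_a_block in the frame of corner between -0.05 and -0.041 m and angle between the x axis of head_a_block and the x axis of corner, either way round below 0.07 rad and height (world z) of head_a_block below 0.027 m and angle between head_a_block's own z axis and vertical below 0.05 rad and z of head_a_cap in the frame of head_a_block above 0.075 m and contact force between head_a_lid and the fingers above 1 N and contact force between head_a_lid and head_a below 0.1 N and height (world z) of head_a_cap above 0.096 m and angle between head_a_cap's own z axis and vertical below 0.35 rad and horizontal distance between head_a_cap and head_a_block below 0.15 m and linear speed of head_a_lid below 0.03 m/s) or (x of head_b_block in the frame of corner between -0.05 and -0.041 m and y of head_b_block in the frame of corner between -0.05 and -0.041 m and angle between the x axis of head_b_block and the x axis of corner, either way round below 0.07 rad and height (world z) of head_b_block below 0.027 m and angle between head_b_block's own z axis and vertical below 0.05 rad and z of head_b_cap in the frame of head_b_block above 0.075 m and contact force between head_b_lid and the fingers above 1 N and contact force between head_b_lid and head_b below 0.1 N and height (world z) of head_b_cap above 0.096 m and angle between head_b_cap's own z axis and vertical below 0.35 rad and horizontal distance between head_b_cap and head_b_block below 0.15 m and linear speed of head_b_lid below 0.03 m/s))); the arm keeps its last pose, push and grip.
It fails at once if the spindle head on the right, or its cap, is moved (world y of head_a_block below -0.12 m and (distance of head_a_block from where it was at the start of the episode above 0.015 m or distance of head_a_cap from where it was at the start of the episode above 0.02 m)).
It fails at once if a spindle head is picked up (over 12 mm) or tipped over (height (world z) of head_a_block above 0.035 m or angle between head_a_block's own z axis and vertical above 0.3 rad).
It fails at once if the spindle head on the right, or its cap, is moved (world y of head_b_block below -0.12 m and (distance of head_b_block from where it was at the start of the episode above 0.015 m or distance of head_b_cap from where it was at the start of the episode above 0.02 m)).
It fails at once if a spindle head is picked up (over 12 mm) or tipped over (height (world z) of head_b_block above 0.035 m or angle between head_b_block's own z axis and vertical above 0.3 rad).
It fails at once if the spanner, felt wheel, screw tin or tape roll is knocked out of its place (distance of any of wrench, felt_wheel, screw_tin, masking_tape from where it was at the start of the episode above 0.03 m).
It also fails if it takes over 61 s, if anything falls off the work surface, if the arm or the gripper's body presses on something with over 40 N, if the wrist force passes 120 N, or if a joint passes its speed limit or range.

## Working session

There is one attempt and no reset: what is moved stays moved. The work goes in short steps, Python scripts to look and compute and a tool call to move; the robot and the scene stay as the last step left them, time stands still between calls to the robot, and variables do not carry over. Pictures are saved under pics/ and viewed, at most 10 in all, crops included, and the job is handed in when it is done.

Besides the shell and the picture viewer there is one more tool, called after "Request:" by a JSON object that holds its "method" and its "body", one argument or row to a line. arm_command: Moves the arm, as the interface text tells. Its arguments: {"type":"object","properties":{"increments":{"type":"string"},"squeeze":{"type":"number"}},"required":["increments"]}

```bash
mkdir -p pics
cat > h.py <<'E'
import numpy as np, cv2
from station import arm, optics, sign_off
def snap(n,f):
    im=optics.camera(n); cv2.imwrite(f,im[:,:,::-1]); return im
def ray(n,u,v,z):
    m=optics.camera_model(n);K=m["camera_matrix"];T=np.array(m["pose"])
    d=T[:3,:3]@np.linalg.solve(np.array(K),[u,v,1.]);o=T[:3,3]
    return o+d*(z-o[2])/d[2]
def proj(n,p):
    m=optics.camera_model(n);T=np.linalg.inv(np.array(m["pose"]))
    c=T[:3,:3]@np.array(p)+T[:3,3];q=np.array(m["camera_matrix"])@c;return q[:2]/q[2]
E
python3 - <<'E'
from h import *
a=snap("top","pics/top0.png");b=snap("scene","pics/scene0.png")
o=arm.get_obs();print({k:np.round(v,3) for k,v in o.items()})
for n in("top","scene"):print(np.round(optics.camera_model(n)["pose"],3),optics.camera_model(n)["camera_matrix"])
E
```

```text
{'clock': np.float64(0.1), 'qpos': array([-1.235,  0.131,  1.489, -0.   ,  1.523, -0.085]), 'qd': array([ 0.001, -0.002, -0.001,  0.001,  0.   , -0.   ]), 'tau': array([ 1.0000e-03, -5.6134e+01, -4.9310e+01,  7.7000e-02,  2.9000e-02,
       -0.0000e+00]), 'position': array([ 0.245, -0.547,  0.218]), 'eef_rot': array([-3.14 , -0.   ,  0.421]), 'wrist_force': array([ 0.373,  0.28 , -0.982]), 'ft_torque': array([ 0.006, -0.038,  0.004]), 'gripper_force': np.float64(0.0), 'gripper_width': np.float64(0.093)}
[[-0.028 -0.993  0.111  0.38 ]
 [-1.     0.029  0.009 -0.01 ]
 [-0.012 -0.111 -0.994  1.554]
 [ 0.     0.     0.     1.   ]] [[472.9346396    0.         269.26320951]
 [  0.         472.9346396  208.06305822]
 [  0.           0.           1.        ]]
[[ 0.235 -0.365  0.901 -0.844]
 [-0.972 -0.086  0.219 -0.357]
 [-0.002 -0.927 -0.375  0.684]
 [ 0.     0.     0.     1.   ]] [[523.34603974   0.         277.02360981]
 [  0.         523.34603974 216.64194319]
 [  0.           0.           1.        ]]
```

View pics/top0.png

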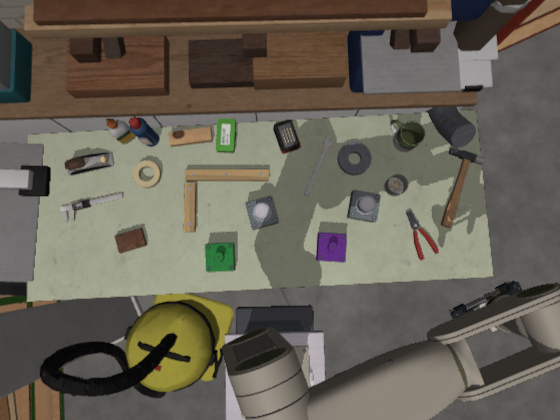

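View pics/scene0.png

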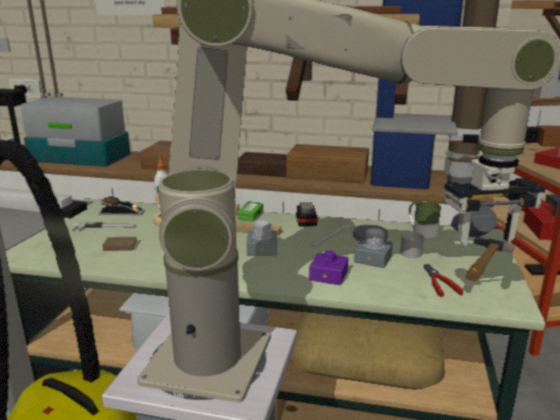

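Top picture: the candidates are a grey head at (262,212), a grey head at (364,205), a green look-alike at (220,257) and a purple one at (332,247). The left grey head at (262,212) is the target. The stop's corner is near (196,181). Next I'll check a close crop.

Run:
```python
from h import *
a=cv2.imread("pics/top0.png")[150:280,170:300]
a=cv2.resize(a,None,fx=4.6,fy=4.6,interpolation=cv2.INTER_CUBIC)
a=cv2.convertScaleAbs(a,alpha=1.5)
for i in range(0,130,10):
    cv2.putText(a,str(170+i),(int(i*4.6),10),0,.35,(255,255,255));cv2.putText(a,str(150+i),(0,int(i*4.6)+4),0,.35,(255,255,255))
    cv2.line(a,(int(i*4.6),12),(int(i*4.6),18),(0,0,255));cv2.line(a,(24,int(i*4.6)),(30,int(i*4.6)),(0,0,255))
cv2.imwrite("pics/c1.png",a)
```

```text
(no output)
```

View pics/c1.png

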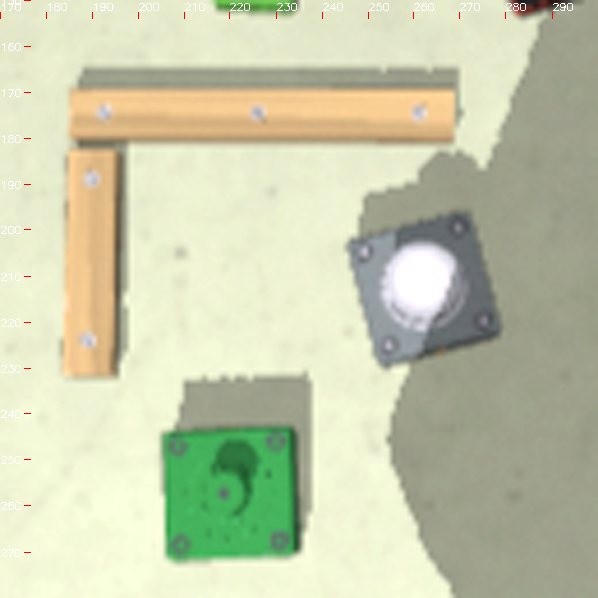

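Crop: the left head is grey with a bright steel cap. Its block top corners are at crop (348,241), (467,211), (500,333), (383,367). The batten inner edges run (120,141)-(455,142) and (118,152)-(116,376).

```bash
cat >> h.py <<'E'
def c1(X,Y,z): return ray("top",170+X/4.6,150+Y/4.6,z)
E
python3 - <<'E'
from h import *
np.set_printoptions(precision=4,suppress=True)
P=np.array([c1(*p,.046) for p in[(348,241),(467,211),(500,333),(383,367)]])[:,:2]
print(P,P.mean(0),[np.linalg.norm(P[i]-P[i-1]) for i in range(4)])
for i in range(4):
  d=P[i]-P[i-1];print(np.degrees(np.arctan2(d[1],d[0])))
print("cap",c1(424,285,.088)[:2])
F=np.array([c1(*p,.024) for p in[(125,141),(455,142)]]);L=np.array([c1(*p,.024) for p in[(118,155),(116,376)]])
print(F,L)
print("F ang",np.degrees(np.arctan2(*(F[0]-F[1])[:2][::-1])),"L",np.degrees(np.arctan2(*(L[0]-L[1])[:2][::-1])))
for n,p in dict(green=(230,494),).items(): print(n,c1(*p,.046))
G=[c1(*p,.046)[:2] for p in[(163,433),(294,428),(299,550),(168,560)]];print(np.array(G))
for n,(u,v,z) in dict(purple=(332,247,.046),right=(364,205,.08),wr0=(328,137,.008),wr1=(308,192,.008),wheel=(354,159,.02),tin=(396,185,.057),tape=(147,173,.025)).items(): print(n,ray("top",u,v,z))
m=optics.camera_model("wrist");print(m)
E
```

```text
[[ 0.57    0.0789]
 [ 0.5887 -0.0049]
 [ 0.5025 -0.0254]
 [ 0.4812  0.0566]] [0.5356 0.0263] [np.float64(0.09160887888292268), np.float64(0.08580430659720034), np.float64(0.0886203246765755), np.float64(0.08462991905623807)]
14.097510907305459
-77.43453223181083
-166.64383880078196
104.57271873821887
cap [0.5332 0.0255]
[[0.6494 0.2378 0.024 ]
 [0.6416 0.0023 0.024 ]] [[0.6395 0.2429 0.024 ]
 [0.4818 0.246  0.024 ]]
F ang 88.0894752230425 L -1.1351932835797882
green [0.3965 0.1643 0.046 ]
[[0.4398 0.2101]
 [0.4407 0.1192]
 [0.3568 0.1174]
 [0.3525 0.2078]]
purple [ 0.4192 -0.1921  0.046 ]
right [ 0.5465 -0.2936  0.08  ]
wr0 [ 0.7867 -0.199   0.008 ]
wr1 [ 0.6032 -0.1254  0.008 ]
wheel [ 0.7067 -0.28    0.02  ]
tin [ 0.6103 -0.4031  0.057 ]
tape [0.6798 0.4027 0.025 ]
{'camera_matrix': array([[327.3648,   0.    , 274.411 ],
       [  0.    , 327.3648, 201.5327],
       [  0.    ,   0.    ,   1.    ]]), 'mount': array([[-0.0009, -0.966 , -0.2585,  0.0719],
       [ 1.    , -0.0007, -0.0008,  0.0003],
       [ 0.0006, -0.2585,  0.966 , -0.1656],
       [ 0.    ,  0.    ,  0.    ,  1.    ]])}
```

```bash
cat >> h.py <<'E'
def go(x,y,z,yaw=None):
    o=arm.get_obs();p=np.array(o["position"]);w=o["eef_rot"][2];c,s=np.cos(w),np.sin(w)
    d=np.array([x,y,z])-p;r=[c*d[0]+s*d[1],s*d[0]-c*d[1],-d[2]]
    t=0 if yaw is None else -((yaw-np.degrees(w)+180)%360-180)
    print("cm",np.round(np.array(r)*100,2),"turn",round(t,1),"now",np.round(p,4),round(np.degrees(w),1))
E
python3 -c "
from h import *
go(.5345,.026,.21,105)"
```

```text
cm [ 49.84 -40.49   0.77] turn -80.9 now [ 0.245  -0.5472  0.2177] 24.1
```

Request:
{"method": "arm_command", "body": {
  "increments": "1 3 -2.5 0 -5;1 6 -5 0 -10;1 9 -7.4 0 -15;1 12 -9.8 0 -20;1 15 -12.2 0 -25;1 18 -14.6 0 -30;1 21 -17 0 -35;1 24 -19.5 0 -40"
}}

```text
clock: 0.77
position: [0.3848, -0.2698, 0.2183]
eef_rot: [-3.141, -0.0, 1.123]
wrist_force: [0.9, 0.3, 0.5]
gripper_width: 0.0932
gripper_force: 0.0
```

```bash
python3 -c "
from h import *
go(.5345,.026,.21,105);print(arm.get_obs()['qpos'])"
```

```text
cm [33.15  0.68  0.83] turn -40.7 now [ 0.3848 -0.2698  0.2183] 64.3
[-7.20770194e-01 -2.28160619e-01  1.83567395e+00  3.90553840e-05
  1.53443633e+00 -2.72830598e-01]
```

Request:
{"method": "arm_command", "body": {
  "increments": "1 4 0.1 0.1 -5;1 8 0.2 0.2 -10;1 12 0.3 0.3 -15;1 16 0.3 0.4 -20;1 20 0.4 0.5 -25;1 25 0.5 0.6 -30;1 29.5 0.6 0.7 -36;1 33 0.7 0.8 -41"
}}

```text
clock: 1.43
position: [0.5329, 0.0198, 0.2105]
eef_rot: [-3.141, -0.0, 1.84]
wrist_force: [0.4, 0.1, 0.2]
gripper_width: 0.093
gripper_force: 0.0
```

Request:
{"method": "arm_command", "body": {
  "increments": "1 0 0 0 0;1 0 0 0 0"
}}

```text
clock: 1.6
position: [0.5325, 0.0198, 0.2098]
eef_rot: [-3.14, -0.001, 1.838]
wrist_force: [-0.9, -0.4, -0.1]
gripper_width: 0.0929
gripper_force: 0.0
```

```bash
cat >> h.py <<'E'
from scipy.spatial.transform import Rotation as Ro
def wpose(o):
    T=np.eye(4);T[:3,:3]=Ro.from_euler("xyz",o["eef_rot"]).as_matrix();T[:3,3]=o["position"]
    return T@np.array(optics.camera_model("wrist")["mount"])
def wray(T,u,v,z):
    d=T[:3,:3]@np.linalg.solve(optics.camera_model("wrist")["camera_matrix"],[u,v,1.]);o=T[:3,3]
    return (o+d*(z-o[2])/d[2])
E
python3 - <<'E'
from h import *
T=wpose(arm.get_obs());np.save("T1.npy",T);snap("wrist","pics/w1.png");go(.5345,.026,.21,105);print(arm.get_obs()['qpos'])
E
```

```text
cm [0.68 0.42 0.  ] turn 0.2 now [0.5322 0.0183 0.21  ] 105.2
[-6.15527062e-02 -4.66829847e-02  1.68592286e+00 -4.27360000e-04
  1.50395915e+00 -3.26596217e-01]
```

View pics/w1.png

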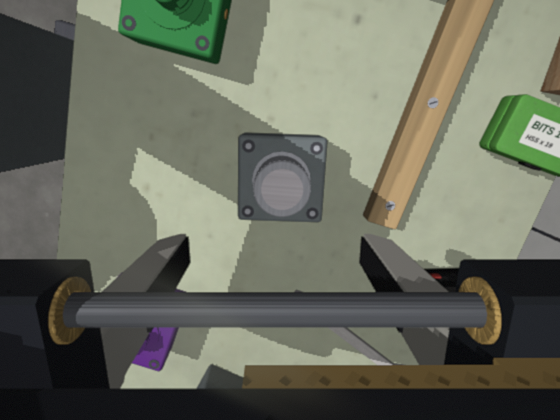

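Wrist view: the grey head has its cap top at about (281,191) and block top corners at (238,135), (326,136), (323,220), (239,220).

Run:
```python
from h import *
np.set_printoptions(precision=4,suppress=True)
T=np.load("T1.npy")
P=np.array([wray(T,*p,.046) for p in[(238,135),(326,136),(323,220),(239,220)]])[:,:2]
print(P,P.mean(0))
for i in range(4):
  d=P[i]-P[i-1];print(np.degrees(np.arctan2(d[1],d[0])),np.linalg.norm(d))
print("cap",wray(T,281.5,190,.088))
print("batten",wray(T,366,221,.024),wray(T,446,0,.024))
go(.535,.026,.12,105)
```

```text
[[ 0.4842  0.06  ]
 [ 0.5684  0.082 ]
 [ 0.5917 -0.002 ]
 [ 0.5061 -0.0255]] [0.5376 0.0286]
104.3345811969787 0.08826985987709163
14.65435412628152 0.08699217994712584
-74.47595771224121 0.08723581787853776
-164.67295983721823 0.08881503540476951
cap [0.5373 0.0267 0.088 ]
batten [0.644  0.0036 0.024 ] [0.6438 0.2333 0.024 ]
cm [0.67 0.47 9.  ] turn 0.2 now [0.5322 0.0183 0.21  ] 105.2
```

Request:
{"method": "arm_command", "body": {
  "increments": "1 0.4 0.3 3;1 0.8 0.65 6;1 0.8 0.65 9;1 0.8 0.65 12;1 0.8 0.65 14;1 0.8 0.65 15.5;1 0.8 0.65 15.7;1 0.8 0.65 15.7"
}}

```text
$.increments[0]: bad value
```

Request:
{"method": "arm_command", "body": {
  "increments": "1 0.4 0.3 3 0;1 0.8 0.65 6 0;1 0.8 0.65 9 0;1 0.8 0.65 12 0;1 0.8 0.65 14 0;1 0.8 0.65 15.5 0;1 0.8 0.65 15.7 0;1 0.8 0.65 15.7 0"
}}

```text
clock: 2.32
position: [0.5354, 0.0257, 0.0529]
eef_rot: [-3.139, -0.001, 1.832]
wrist_force: [0.3, 0.1, 0.4]
gripper_width: 0.0931
gripper_force: 0.0
```

Request:
{"method": "arm_command", "body": {
  "increments": "-1 0 0 0 0;-1 0 0 0 0;-1 0 0 0 0;-1 0 0 0 0;-1 0 0 0 0;-1 0 0 0 0;-1 0 0 0 0;-1 0 0 0 0",
  "squeeze": 40
}}

```text
clock: 2.98
position: [0.537, 0.0272, 0.054]
eef_rot: [3.141, 0.0, 1.835]
wrist_force: [-0.8, 0.1, 2.2]
gripper_width: 0.0516
gripper_force: 40.0
```

Run:
```python
from h import *
T=wpose(arm.get_obs());np.save("T2.npy",T);snap("wrist","pics/w2.png");go(.595,.185,.053,90);o=arm.get_obs();print(o['qpos'],o["wrist_force"],o["gripper_width"])
```

```text
cm [13.72  9.72  0.1 ] turn 15.1 now [0.5369 0.0272 0.054 ] 105.1
[-4.48182791e-02  1.06838710e-01  1.82603155e+00  5.83233266e-05
  1.20843313e+00 -3.08637726e-01] [-0.34092332 -0.06176762  2.65513   ] 0.051594247581531125
```

View pics/w2.png

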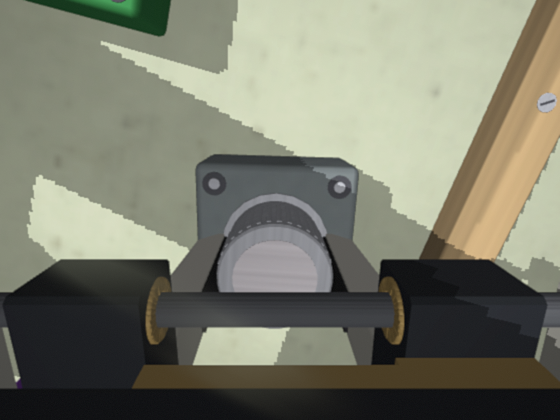

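Wrist view: the cap is centred between the pads, around (275,270), with the block square behind it. I'll drag it without lifting and turn it square on the way.

Request:
{"method": "arm_command", "body": {
  "increments": "-1 0.8 0.5 0 0;-1 1.7 1.1 0 0;-1 2.6 1.7 0 0;-1 3.5 2.25 0 0;-1 4.4 2.8 0 0;-1 5.3 3.4 0 0;-1 6.2 4 0 0;-1 7 4.5 0 0"
}}

```text
clock: 3.7
position: [0.5621, 0.1049, 0.0541]
eef_rot: [-3.14, 0.003, 1.834]
wrist_force: [-3.1, -10.0, 6.0]
gripper_width: 0.0516
gripper_force: 40.0
```

Request:
{"method": "arm_command", "body": {
  "increments": "-1 0.8 0.5 0 2;-1 1.7 1.1 0 4;-1 2.6 1.7 0 6;-1 3.5 2.25 0 8;-1 4.4 2.8 0 10;-1 5.3 3.4 0 12;-1 6.2 4 0 14;-1 7 4.5 0 15"
}}

```text
clock: 4.37
position: [0.5872, 0.1841, 0.0541]
eef_rot: [-3.141, 0.004, 1.57]
wrist_force: [-4.1, -11.1, 8.2]
gripper_width: 0.0519
gripper_force: 40.0
```

Request:
{"method": "arm_command", "body": {
  "increments": "-1 0 0 0 0;-1 0 0 0 0"
}}

```text
clock: 4.53
position: [0.5875, 0.186, 0.054]
eef_rot: [3.141, -0.0, 1.574]
wrist_force: [0.7, -0.6, 3.0]
gripper_width: 0.0518
gripper_force: 40.0
```

Run:
```python
from h import *
T=wpose(arm.get_obs());np.save("T3.npy",T);snap("wrist","pics/w3.png");go(.601,.198,.053,90);o=arm.get_obs();print(o['qpos'],o["wrist_force"],o["ft_torque"],o["gripper_width"])
```

```text
cm [1.2  1.36 0.1 ] turn 0.2 now [0.5875 0.186  0.054 ] 90.2
[2.23233477e-01 3.04672930e-01 1.59834123e+00 3.78562860e-04
 1.23778958e+00 2.20415196e-01] [-0.41206746  0.7692722   3.34137233] [-0.02050417 -0.10562516 -0.04348895] 0.051499916825622216
```

View pics/w3.png

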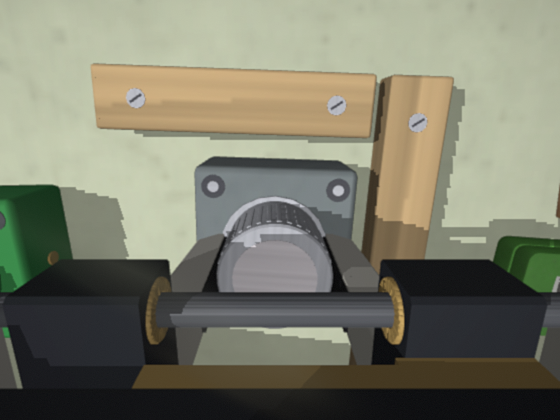

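Run:
```python
from h import *
np.set_printoptions(precision=4,suppress=True)
T=np.load("T3.npy")
a=lambda p,q:np.degrees(np.arctan2(*(q-p)[:2][::-1]))
B=[wray(T,97,127,.024),wray(T,373,136,.024)];print("left",B,a(*B))
F=[wray(T,385,85,.024),wray(T,366,255,.024)];print("far",F,a(F[1],F[0]))
S=[wray(T,200,165,.046),wray(T,352,170,.046)];print("block edge",S,a(*S))
print("screws",wray(T,213,186,.046),wray(T,338,190,.046))
```

```text
left [array([0.4843, 0.25  , 0.024 ]), array([0.6457, 0.2451, 0.024 ])] -1.7213871997036732
far [array([0.6502, 0.2734, 0.024 ]), array([0.6471, 0.1695, 0.024 ])] 88.3206042662861
block edge [array([0.5481, 0.2311, 0.046 ]), array([0.6293, 0.2286, 0.046 ])] -1.7878541898243805
screws [0.5545 0.2197 0.046 ] [0.6224 0.2176 0.046 ]
```

Request:
{"method": "arm_command", "body": {
  "increments": "-1 0.4 0.4 0 0;-1 0.8 0.8 0 0;-1 1.1 1.1 0 0;-1 1.3 1.3 0 0;-1 1.3 1.3 0 0"
}}

```text
clock: 5.0
position: [0.599, 0.1971, 0.054]
eef_rot: [-3.138, 0.003, 1.573]
wrist_force: [-9.4, -8.2, 10.7]
gripper_width: 0.0519
gripper_force: 40.0
```

Request:
{"method": "arm_command", "body": {
  "increments": "-1 0 0.1 0 0;-1 0 0.2 0 0;-1 0 0.3 0 0;-1 0 0.3 0 0"
}}

```text
clock: 5.33
position: [0.6007, 0.1977, 0.054]
eef_rot: [-3.136, 0.001, 1.573]
wrist_force: [-14.8, -6.0, 16.1]
gripper_width: 0.0518
gripper_force: 40.0
```

Request:
{"method": "arm_command", "body": {
  "increments": "-1 0.1 0 0 0;-1 0.2 0 0 0;-1 0.3 0 0 0;-1 0.3 0 0 0"
}}

```text
clock: 5.67
position: [0.602, 0.1995, 0.054]
eef_rot: [-3.139, 0.003, 1.573]
wrist_force: [-8.6, -10.5, 10.9]
gripper_width: 0.0518
gripper_force: 40.0
```

Request:
{"method": "arm_command", "body": {
  "increments": "-1 0.1 0.1 0 0;-1 0.2 0.2 0 0;-1 0.2 0.2 0 0;-1 0.2 0.2 0 0"
}}

```text
clock: 6.0
position: [0.6038, 0.2015, 0.054]
eef_rot: [-3.138, 0.003, 1.572]
wrist_force: [-10.8, -10.0, 12.2]
gripper_width: 0.0519
gripper_force: 40.0
```

Request:
{"method": "arm_command", "body": {
  "increments": "-1 0.1 0.1 0 0;-1 0.2 0.2 0 0;-1 0.2 0.2 0 0;-1 0.2 0.2 0 0"
}}

```text
clock: 6.33
position: [0.6043, 0.202, 0.054]
eef_rot: [-3.135, 0.006, 1.572]
wrist_force: [-17.5, -18.3, 21.8]
gripper_width: 0.0512
gripper_force: 40.0
```

Run:
```python
from h import *
T=wpose(arm.get_obs());np.save("T4.npy",T);snap("wrist","pics/w4.png");o=arm.get_obs();print(o["position"],o["wrist_force"],o["ft_torque"],o["gripper_width"])
a=cv2.imread("pics/w4.png")[80:280,150:450];cv2.imwrite("pics/w4c.png",cv2.resize(cv2.convertScaleAbs(a,alpha=1.4),None,fx=2.6,fy=2.6,interpolation=cv2.INTER_CUBIC))
```

```text
[0.6042562  0.20194657 0.0539995 ] [-18.12548945 -18.06419957  19.56841899] [-3.15395767  2.95481182  0.0639153 ] 0.05156241641521627
```

View pics/w4c.png

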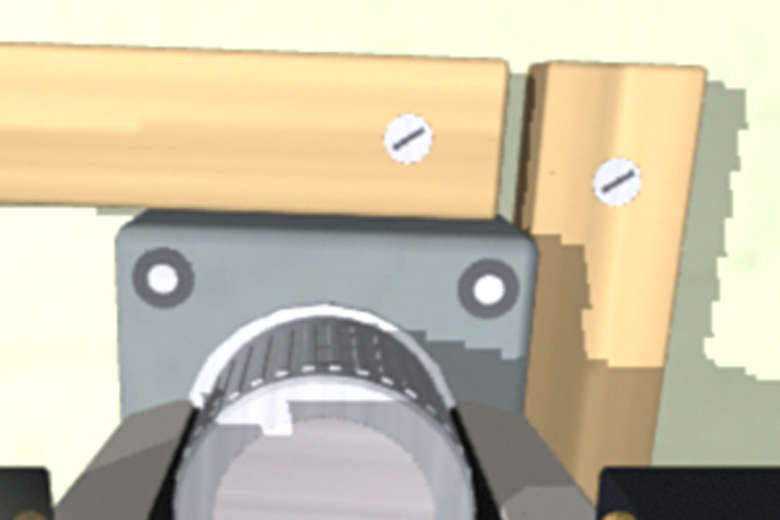

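The crop shows both block edges flush along the battens, with parallel slopes and the inner corner at about (515,225). I'll ease the push a little and feel the loosening direction in small turns.

Request:
{"method": "arm_command", "body": {
  "increments": "-1 -0.1 -0.1 0 0;-1 -0.1 -0.1 0 0;-1 -0.1 -0.1 0 0;-1 -0.1 -0.1 0 -2;-1 -0.1 -0.1 0 -4;-1 -0.1 -0.1 0 -6;-1 -0.1 -0.1 0 -8",
  "squeeze": 50
}}

```text
clock: 6.97
position: [0.6041, 0.2021, 0.054]
eef_rot: [-3.136, 0.003, 1.713]
wrist_force: [-13.6, -11.9, 15.7]
gripper_width: 0.0518
gripper_force: 50.0
```

```bash
python3 -c "
from h import *
o=arm.get_obs();print(o['position'],o['eef_rot'],o['wrist_force'],o['ft_torque'])"
```

```text
[0.60414027 0.20210908 0.0540148 ] [-3.13637200e+00  2.81683405e-03  1.71315917e+00] [-13.60846543 -11.89443313  15.74026325] [-2.07750775  2.13526797 -0.37319402]
```

Request:
{"method": "arm_command", "body": {
  "increments": "-1 0 0 0 -2;-1 0 0 0 -4;-1 0 0 0 -6;-1 0 0 0 -8;-1 0 0 0 -10"
}}

```text
clock: 7.38
position: [0.6046, 0.2018, 0.0541]
eef_rot: [-3.137, 0.003, 1.888]
wrist_force: [-10.8, -14.2, 14.7]
gripper_width: 0.0517
gripper_force: 50.0
```

```bash
python3 -c "
from h import *
o=arm.get_obs();print(o['position'],o['eef_rot'],o['wrist_force'],o['ft_torque'])"
```

```text
[0.60461865 0.20180439 0.05409134] [-3.13677868e+00  2.62498882e-03  1.88776178e+00] [-10.83090722 -14.17147984  14.70797097] [-2.44081343  1.58944976 -0.24831267]
```

Request:
{"method": "arm_command", "body": {
  "increments": "-1 0 0 -0.02 -3;-1 0 0 -0.03 -6;-1 0 0 -0.05 -9;-1 0 0 -0.06 -12;-1 0 0 -0.06 -12"
}}

```text
clock: 7.8
position: [0.6049, 0.2016, 0.0545]
eef_rot: [-3.137, 0.002, 2.099]
wrist_force: [-9.5, -14.2, 13.3]
gripper_width: 0.0515
gripper_force: 50.0
```

Run:
```python
from h import *
o=arm.get_obs();print(o['position'],o['eef_rot'],o['wrist_force'],o['ft_torque'])
snap("wrist","pics/w5.png")
a=cv2.imread("pics/w5.png")[60:300,130:470];cv2.imwrite("pics/w5c.png",cv2.resize(cv2.convertScaleAbs(a,alpha=1.4),None,fx=2.3,fy=2.3,interpolation=cv2.INTER_CUBIC))
```

```text
[0.6048565  0.20161727 0.05454924] [-3.13659741e+00  1.95378359e-03  2.09911398e+00] [ -9.54079928 -14.20427064  13.2578194 ] [-2.47487385  1.41674776  0.13985639]
```

View pics/w5c.png

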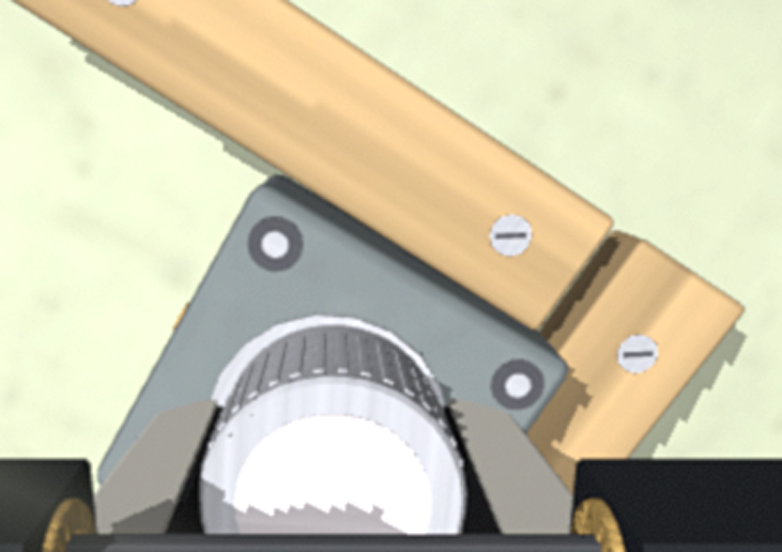

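The block has not moved while the gripper turned about 30° at low torque, and the edges stay flush. So this direction loosens it, and I'll continue while letting the cap climb.

Request:
{"method": "arm_command", "body": {
  "increments": "-1 0 0 -0.02 -4;-1 0 0 -0.05 -8;-1 0 0 -0.07 -12;-1 0 0 -0.09 -16;-1 0 0 -0.11 -20;-1 0 0 -0.13 -24;-1 0 0 -0.15 -28"
}}

```text
clock: 8.43
position: [0.6039, 0.2021, 0.0557]
eef_rot: [-3.136, -0.003, 2.588]
wrist_force: [-12.3, -11.1, 13.0]
gripper_width: 0.0517
gripper_force: 50.0
```

Request:
{"method": "arm_command", "body": {
  "increments": "-1 0 0 -0.02 -4;-1 0 0 -0.04 -8;-1 0 0 -0.06 -12;-1 0 0 -0.08 -16;-1 0 0 -0.1 -20;-1 0 0 -0.1 -24;-1 0 0 -0.1 -28;-1 0 0 -0.1 -28"
}}

```text
clock: 9.1
position: [0.6041, 0.2015, 0.0548]
eef_rot: [-3.137, -0.005, 3.078]
wrist_force: [-2.7, -11.6, -0.9]
gripper_width: 0.0519
gripper_force: 50.0
```

Run:
```python
from h import *
o=arm.get_obs();print(o['position'],o['eef_rot'],o['wrist_force'],o['ft_torque']);go(.6035,.2005,.06)
```

```text
[0.60405524 0.20148935 0.05478829] [-3.13675575 -0.00475041  3.07762343] [ -2.7408537  -11.60121953  -0.85183398] [-2.15807233  0.45059027 -0.00258915]
cm [ 0.05 -0.1  -0.52] turn 0 now [0.6041 0.2015 0.0548] 176.3
```

Request:
{"method": "arm_command", "body": {
  "increments": "-1 0.1 -0.1 0 0;-1 0.15 -0.15 0 0;-1 0.15 -0.15 -0.2 0;-1 0.15 -0.15 -0.4 0;-1 0.15 -0.15 -0.6 0;-1 0.15 -0.15 -0.6 0"
}}

```text
clock: 9.6
position: [0.6033, 0.2015, 0.0614]
eef_rot: [-3.139, -0.003, 3.073]
wrist_force: [-0.8, -6.8, -2.0]
gripper_width: 0.0515
gripper_force: 50.0
```

Request:
{"method": "arm_command", "body": {
  "increments": "-1 0 -0.1 -0.5 0;-1 0 -0.1 -1 0;-1 0 -0.1 -1.5 0;-1 0 -0.1 -2 0;-1 0 -0.1 -3 0;-1 0 -0.1 -4 0;-1 0 -0.1 -5 0;-1 0 -0.1 -6 0"
}}

```text
clock: 10.27
position: [0.6048, 0.2028, 0.1247]
eef_rot: [3.141, 0.001, 3.074]
wrist_force: [-0.3, -0.1, -1.8]
gripper_width: 0.0518
gripper_force: 50.0
```

Request:
{"method": "arm_command", "body": {
  "increments": "-1 0 0 0 0;-1 0 0 0 0;-1 0 0 0 0;-1 0 0 0 0;-1 0 0 0 0;-1 0 0 0 0"
}}

```text
clock: 10.77
position: [0.604, 0.2023, 0.1221]
eef_rot: [-3.141, -0.001, 3.074]
wrist_force: [-0.3, 0.5, -0.9]
gripper_width: 0.0519
gripper_force: 50.0
```

Run:
```python
from h import *
o=arm.get_obs();print(o['position'],o['eef_rot'],o['wrist_force'],o['ft_torque'],o["gripper_force"],o["gripper_width"])
a=snap("wrist","pics/w6.png")
```

```text
[0.60402823 0.20225133 0.12209854] [-3.14123960e+00 -1.15881720e-03  3.07366324e+00] [-0.26072169  0.50402345 -0.87631779] [ 0.0454188  -0.18030088 -0.02322736] 49.99939431203529 0.05185389979668511
```

View pics/w6.png

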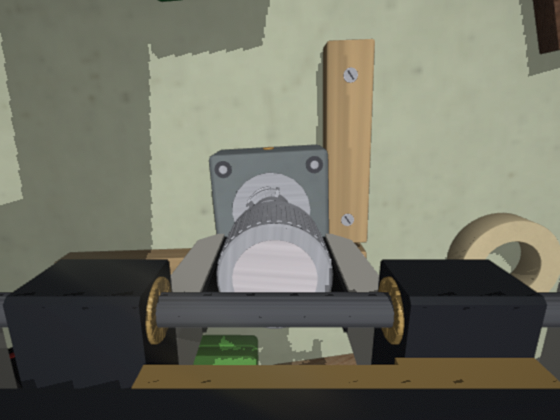

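Wrist view: the cap is held level at (275,270). The bare spindle shows at about (275,195), and the block is still flush against the left batten near (327,190). I'll hand it in.

```bash
python3 -c "
from h import *
print(sign_off())"
```

```text
the job is handed in; nothing more can be done
None
```

I pushed the left head flush into the corner and unscrewed its cap, which has an ordinary thread (loosens counter-clockwise). The cap is held level about 70 mm above its screwed-on position, and the job is handed in; no verdict was returned.

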